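# Clear the dish and hold the pipette over it

## Task

The spatula left across the white porcelain dish is in the way of dosing: first lay it gently down flat and lengthwise, blade either way, in the middle of the tray's empty green-lined compartment and let go of it. Then lift the pipette out of its stand, carry it over the vial rack, the tray and the amber bottle, higher than they are, without knocking anything over or shoving it out of place, and finish still holding it upright and motionless with its tip centred over the middle of the dish, about one centimetre above the level of the rim and touching nothing; do not let go of it at the end, and leave the dish where it stands.

Things in the scene. Friction and masses are not known exactly. Their poses are not given: they have to be found in the camera images.
- spatula: double-ended lab spatula, 180 mm long (x), about 35 g, lying across the rim of the dish at the start. The middle 90 mm is a blue handle 12 mm wide (y) and 12 mm tall; steel blades 45 mm long, 3 mm thick at both ends, 10 mm wide at +x, 7 mm at -x. Flat underside. Origin: middle of the underside, under the centre of mass; z up
- dish: loose white porcelain dish, round and open, rim radius 48 mm, 55 mm tall, wall 5 mm, standing on the bench, about 300 g. Origin: centre of its underside; z up
- dish_rim (a point): centre of the dish's mouth, level with the rim, 55 mm above the bench
- tray: fixed steel instrument tray, 220 mm (x) by 148 mm (y), 20 mm tall, 4 mm walls and floor, divided by one wall along its x into two long compartments, each 212 by 68 mm: one holds the brush, the other is empty with a green liner. Origin: centre of its underside
- liner: thin green sheet (205 by 60 mm, 0.6 mm, only a marking, has no thickness to touch) on the floor of the empty compartment, where the spatula belongs. Origin: centre of the compartment's floor, 4 mm above the bench; x along the compartment's length, z up
- pipette: short pipette, 172 mm tall, about 90 g, upright in its stand at the start. Origin: lower end of the tip; z runs up along it. From there up: yellow tapering tip (radius 2.5 to 5 mm) to 45 mm, white shaft (radius 7) to 95 mm, white handle block 28 (x) by 24 mm (y) to 160 mm, red button (radius 8) to 172 mm. Grip the block at about 140 mm
- pipette_tip (a point): the lower end of the pipette's tip (same point as the pipette's origin)
- stand: fixed pale metal block 70 by 70 mm, 110 mm tall, with an 18 mm hole straight down its middle, in which the pipette hangs by the underside of its handle block, tip 15 mm above the bench; lift it straight up until the tip is above the block. Origin: centre of its underside
- rack: loose vial rack, 160 mm (x) by 40 mm (y), with four capped vials, 82 mm tall over all, standing between stand and tray. Origin: centre of its underside
- amber: loose amber bottle with white cap, radius 25 mm, 110 mm tall, between tray and dish. Origin: centre of its underside
- brush: bench brush 170 mm long lying along the tray's other compartment; leave it there
- flask: loose glass flask 150 mm tall, base radius 34 mm, farther back on the bench; origin under its centre
- jar: loose white-capped jar, radius 30 mm, 70 mm tall, farther back; origin under its centre
- beaker: loose glass beaker, radius 33 mm, 80 mm tall, farther back; origin under its centre
Mind the look-alikes: they are no part of the job. Leave any blue or pink look-alike of the pipette alone.

How it is judged:
By the outcome, as a careful person would: the job done as asked, in the order asked, and still so for the second after the job is handed in, while the arm keeps its last pose, push and grip.
It also fails if it takes over 61 s, if anything falls off the work surface, if the arm or the gripper's body presses on something with over 40 N, if the wrist force passes 120 N, or if a joint passes its speed limit or range.

## Robot

A 6-joint arm with a two-finger parallel gripper is mounted at the origin on the work surface. World frame = base frame: x ahead of the robot, y to its left, z up, the work surface at z = 0. Lengths are in mm, angles in rad, forces in N, time in s.
With the tool pointing down it reaches from about 350 to 975 mm from the base axis. Payload 7.1 kg.
Tool frame: the origin (TCP) lies on the mounting face of the last link; the fingertips stand 182 mm ahead of it and the grasp point (between the pads) lies 163 mm ahead of it (ctrl.tcp_to_tips is the distance from the TCP to the fingertips, in mm); z points along the fingers, y is the direction in which the jaws open and shut (so a half turn about z gives the same grasp; the last joint's range is limited). The gripper opens to 88 mm and grips with 3 to 60 N. Pads are 20 mm wide; open, the fingers measure 115 mm over their backs; the gripper's body (75 mm by 178 mm) begins 61 mm behind the grasp point.
Start: joints at [-1.145, 0.423, 1.63, -0, 1.089, -0.019], TCP at [268.938, -564.162, 404.675] pointing down, gripper open.
Joint ranges: [-3, 3], [-0.9, 2.11], [0.09, 2.58], [-1.31, 4.45], [0.11, 2.69], [-2.54, 2.54]. Speed limits (rad/s): [2.39, 2.39, 3.01, 3.14, 3.14, 3.14].

## Interface

Orientations are given as a rotation vector (axis times angle).
In Python, from workcell import ctrl gives the robot as it stands. The module is installed in compiled form; this text tells all that it offers.
- The arm moves only by the tool send_rows, never from a script. Its argument "commands" is a list of rows, each an object with "translation": the shift along the world's x, y, z normalised to -1 to 1, where 1 is 0.1 m, a list of three; "twist": the turn, a rotation vector about the world's x, y, z normalised to -1 to 1, where 1 is 0.5 rad, a list of three. A call has exactly 10 rows; each row is the pose to reach, as a shift and turn from the pose commanded when the call began; what a row does not reach only later rows make up. A row lasts 1/10 s, in which the tool goes at most 50 mm and 8.59 degrees, less where a joint would pass 70% of its speed; a pose out of reach is approached as far as the arm can. A call with a number of a shift or a turn outside -1 to 1 is refused whole. A call with a gripper value outside its range is refused whole. "grip" is the closure, from -1 (fully open) to 1 (shut), set as the call begins (left out, the last holds). The fingers move at their own pace and stop on an object; the grip force is fixed at half the most. Time passes only in rows, so rows that repeat a pose let the fingers close, or fill a call up. It gives the time, the measured TCP pose, the force and the opening at its end, in the units of the state.
- ctrl.get_obs(): the state, without advancing time (a new reading comes with each control period).
- ctrl.get_image(name): name is "scene" or "top" or "wrist"; returns a dict with "img" (400x640x3 uint8, red, green, blue), "intrinsics" (3x3 intrinsics, pixels), "dist" ([k1, k2, p1, p2, k3] as OpenCV has them; the pictures are not rectified), "cam_to_world" (4x4, takes a point from camera to world coordinates). Camera axes: x right, y down, z forward; pixel columns grow to the right and rows downward; lengths in mm; the calibration is good to about 2 mm. A picture is of the moment at which its call begins. There is no depth.
- ctrl.close_job(): hands the job in, once; it reports no verdict.
The state is a dict: "t": time; "qpos": joint angles; "qvel": joint speeds; "joint_torque": joint torques, N m; "ee_pos": TCP position; "orientation": TCP orientation; "ft_force": force on the tool from outside, world axes, zero at the start; "moment": the same for the moment, N m; "width": finger opening in mm.
Only numpy, scipy, OpenCV 4.12 (cv2) and the standard library are available. Lean on these libraries where they do the work, as an engineer would, in place of code of your own. Each camera call takes 0.05 s, during which the arm holds its last target. There are 200 camera calls.

## Working session

There is one attempt and no reset: what is moved stays moved. The work goes in short steps, Python scripts to look and compute and a tool call to move; the robot and the scene stay as the last step left them, time stands still between calls to the robot, and variables do not carry over. Pictures are saved under pics/ and viewed, about 8 in all and at most 12, crops included, and the job is handed in when it is done.

Besides the shell and the picture viewer there is one more tool, called as a command line: name --argument value ..., lists and objects as JSON in quotes. send_rows: Moves the arm, as the interface text tells. Its arguments: {"type":"object","properties":{"commands":{"type":"array","items":{"type":"object","properties":{"translation":{"type":"array","items":{"type":"number"}},"twist":{"type":"array","items":{"type":"number"}}}}},"grip":{"type":"number"}},"required":["commands"]}

```bash
mkdir -p pics; cat > h.py <<'E'
import numpy as np, cv2
from workcell import ctrl
def grab(n):
    d=ctrl.get_image(n); return d
def save(d,f): cv2.imwrite('pics/'+f,cv2.cvtColor(d['img'],cv2.COLOR_RGB2BGR))
def ray(d,uv):
    uv=np.array(uv,float).reshape(-1,1,2)
    n=cv2.undistortPoints(uv,np.array(d['intrinsics'],float),np.array(d['dist'],float)).reshape(-1,2)
    T=np.array(d['cam_to_world']); r=np.c_[n,np.ones(len(n))]@T[:3,:3].T
    return T[:3,3],r
def plane(d,uv,z):
    o,r=ray(d,uv); return o+r*((z-o[2])/r[:,2])[:,None]
def proj(d,P):
    T=np.linalg.inv(np.array(d['cam_to_world'])); rv=cv2.Rodrigues(T[:3,:3])[0]
    return cv2.projectPoints(np.array(P,float).reshape(-1,1,3),rv,T[:3,3],np.array(d['intrinsics'],float),np.array(d['dist'],float))[0].reshape(-1,2)
E
python3 - <<'E'
from h import *
import pickle
D={n:grab(n) for n in("top","scene")}
pickle.dump(D,open('d0.pkl','wb'))
for n in D: save(D[n],n+'0.png'); print(n,np.round(D[n]['cam_to_world'],3).tolist(),np.round(D[n]['intrinsics']).tolist())
print(ctrl.get_obs())
E
```

```text
top [[-0.011, -0.999, 0.043, 538.515], [-1.0, 0.011, 0.003, -36.153], [-0.003, -0.043, -0.999, 1166.569], [0.0, 0.0, 0.0, 1.0]] [[365.0, 0.0, 316.0], [0.0, 365.0, 196.0], [0.0, 0.0, 1.0]]
scene [[0.469, 0.653, -0.595, 1250.512], [0.883, -0.339, 0.324, -363.674], [0.009, -0.677, -0.736, 884.998], [0.0, 0.0, 0.0, 1.0]] [[486.0, 0.0, 318.0], [0.0, 486.0, 202.0], [0.0, 0.0, 1.0]]
{'t': 0.1, 'qpos': array([-1.14498433e+00,  4.23767049e-01,  1.63062289e+00,  2.84560662e-05,
        1.08858479e+00, -1.89968558e-02]), 'qvel': array([-0.00117145, -0.00214438, -0.00315453, -0.00016662, -0.00077702,
        0.00109837]), 'joint_torque': array([-1.12149448e-04, -5.45613849e+01, -2.74324179e+01,  6.44989195e-02,
        1.87809271e-02, -3.17192553e-05]), 'ee_pos': array([ 268.85040635, -563.93645888,  403.97395298]), 'orientation': array([-3.06289429e+00, -6.92638324e-01,  3.99606362e-04]), 'ft_force': array([-0.12802143,  0.1772642 ,  0.01714873]), 'moment': array([ 0.00460677, -0.02427317,  0.04590439]), 'width': 87.98974592476203}
```

View pics/top0.png

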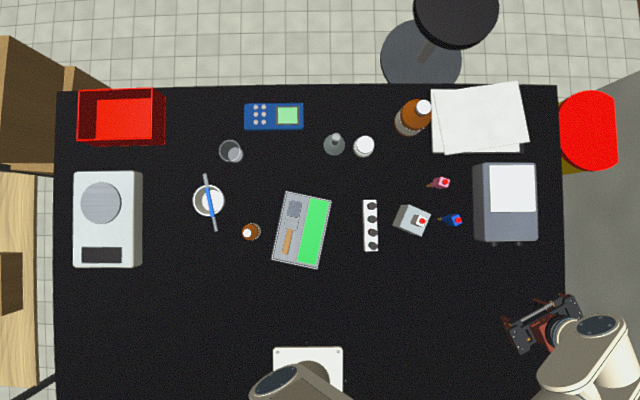

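View pics/scene0.png

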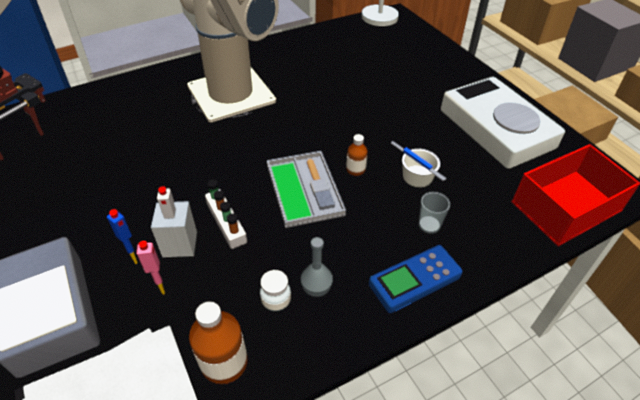

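The top view shows the dish at about (208,201) with the spatula across it (ends near (205,175) and (216,230)). The liner is at (314,231), the rack at (371,226), the stand at (413,221) with the red button at (422,221), and the amber bottle at (251,231). The scene view agrees; blue and pink look-alikes lie beside the stand.

```bash
cat > m.py <<'E'
from h import *
import pickle
D=pickle.load(open('d0.pkl','rb'))
def blob(d,f,box):
    u0,v0,u1,v1=box; im=d['img'].astype(int)[v0:v1,u0:u1]; m=f(im[...,0],im[...,1],im[...,2]).astype(np.uint8)
    n,l,s,c=cv2.connectedComponentsWithStats(m); k=1+np.argmax(s[1:,4]); ys,xs=np.where(l==k)
    return np.c_[xs+u0,ys+v0].astype(np.float32)
def tri(p,q):
    o1,r1=ray(D['top'],p);o2,r2=ray(D['scene'],q);r1,r2=r1[0],r2[0]
    A=np.c_[r1,-r2];s=np.linalg.lstsq(A,o2-o1,rcond=None)[0];a,b=o1+s[0]*r1,o2+s[1]*r2
    return np.round((a+b)/2,1),round(float(np.linalg.norm(a-b)),1)
green=lambda r,g,b:(g>150)&(r<120)&(b<140)
blue=lambda r,g,b:(b>120)&(r<100)&(b>g+40)
red=lambda r,g,b:(r>150)&(g<80)&(b<80)
white=lambda r,g,b:(r>185)&(g>185)&(b>175)
T,S=D['top'],D['scene']
for n,f,bt,bs,z in [('liner',green,(290,190,335,270),(265,150,320,230),4),('handle',blue,(195,170,225,235),(390,140,450,180),61),('button',red,(405,210,430,232),(155,180,175,200),187)]:
    p,q=blob(T,f,bt),blob(S,f,bs)
    print(n,len(p),len(q),'tri',tri(p.mean(0),q.mean(0)))
    for d,pp in((T,p),(S,q)):
        w=plane(d,pp,z)[:,:2].astype(np.float32); r=cv2.minAreaRect(w); bx=cv2.boxPoints(r)
        e=[bx[1]-bx[0],bx[2]-bx[1]]; e=max(e,key=np.linalg.norm)
        print('   c',w.mean(0).round(1),'rect',np.round(r[0],1),np.round(r[1],1),'long deg',round(np.degrees(np.arctan2(e[1],e[0]))%180,1))
def crop(d,b,s): u0,v0,u1,v1=b; return cv2.resize(d['img'][v0:v1,u0:u1],None,fx=s,fy=s,interpolation=cv2.INTER_CUBIC)
a=crop(T,(185,165,265,245),5);b=crop(S,(380,130,460,210),5);c=crop(T,(355,180,435,260),5);e=crop(S,(145,175,225,255),5)
x=np.vstack([np.hstack([a,b]),np.hstack([c,e])]);x=cv2.resize(x,(800,600) if 0 else (600,600))
cv2.imwrite('pics/crop0.png',x[...,::-1])
E
python3 m.py
```

```text
liner 1182 1301 tri (array([475.6, -20.1,   5.3]), 1.5)
   c [475.9 -19.4] rect [476.5 -19.5] [ 58.6 204.1] long deg 167.3
   c [472.5 -19.9] rect [467.5 -18.7] [ 59.7 192.8] long deg 167.3
handle 102 134 tri (array([570.2, 291.3,  66.1]), 0.3)
   c [570.5 292.9] rect [570.7 293.5] [88.9 12.7] long deg 11.5
   c [565.7 295.1] rect [565.6 295.1] [94.2 16.7] long deg 9.6
button 18 40 tri (array([ 509.8, -318.3,  185.4]), 1.9)
   c [ 510.1 -316.9] rect [ 510.6 -317. ] [10.9  8.1] long deg 89.2
   c [ 510.9 -319.3] rect [ 510.9 -319.3] [15.5 14. ] long deg 62.5
```

View pics/crop0.png

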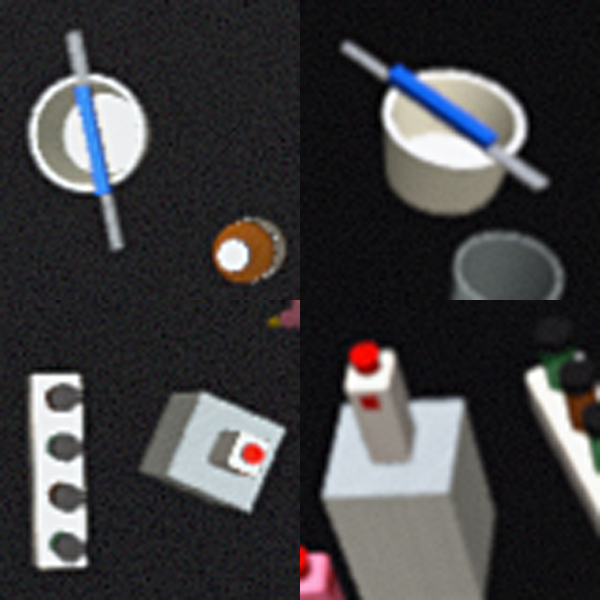

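send_rows --commands '[{"translation": [0.03, 0.1, 0], "twist": [0, 0, -0.05]}, {"translation": [0.07, 0.2, 0], "twist": [0, 0, -0.1]}, {"translation": [0.1, 0.3, 0], "twist": [0, 0, -0.15]}, {"translation": [0.13, 0.4, 0], "twist": [0, 0, -0.2]}, {"translation": [0.17, 0.5, 0], "twist": [0, 0, -0.25]}, {"translation": [0.2, 0.6, 0], "twist": [0, 0, -0.3]}, {"translation": [0.23, 0.7, 0], "twist": [0, 0, -0.35]}, {"translation": [0.27, 0.8, 0], "twist": [0, 0, -0.4]}, {"translation": [0.3, 0.9, 0], "twist": [0, 0, -0.45]}, {"translation": [0.34, 1.0, 0], "twist": [0, 0, -0.5]}]' --grip 0.1

```text
t: 1.1
ee_pos: [302.9, -463.6, 404.3]
orientation: [-3.126, -0.304, 0.001]
ft_force: [-0.8, -0.3, -0.1]
width: 39.4
```

send_rows --commands '[{"translation": [0.03, 0.1, 0], "twist": [0, 0, 0]}, {"translation": [0.07, 0.2, 0], "twist": [0, 0, 0]}, {"translation": [0.1, 0.3, 0], "twist": [0, 0, 0]}, {"translation": [0.14, 0.4, 0], "twist": [0, 0, 0]}, {"translation": [0.17, 0.5, 0], "twist": [0, 0, 0]}, {"translation": [0.21, 0.6, 0], "twist": [0, 0, 0]}, {"translation": [0.24, 0.7, 0], "twist": [0, 0, 0]}, {"translation": [0.28, 0.8, 0], "twist": [0, 0, 0]}, {"translation": [0.31, 0.9, 0], "twist": [0, 0, 0]}, {"translation": [0.35, 1.0, 0], "twist": [0, 0, 0]}]'

```text
t: 2.1
ee_pos: [338.2, -363.3, 404.7]
orientation: [-3.127, -0.305, -0.0]
ft_force: [0.6, -0.1, 0.0]
width: 39.8
```

send_rows --commands '[{"translation": [0.03, 0.1, 0], "twist": [0, 0, 0]}, {"translation": [0.07, 0.2, 0], "twist": [0, 0, 0]}, {"translation": [0.1, 0.3, 0], "twist": [0, 0, 0]}, {"translation": [0.14, 0.4, 0], "twist": [0, 0, 0]}, {"translation": [0.17, 0.5, 0], "twist": [0, 0, 0]}, {"translation": [0.21, 0.6, 0], "twist": [0, 0, 0]}, {"translation": [0.24, 0.7, 0], "twist": [0, 0, 0]}, {"translation": [0.28, 0.8, 0], "twist": [0, 0, 0]}, {"translation": [0.31, 0.9, 0], "twist": [0, 0, 0]}, {"translation": [0.35, 1.0, 0], "twist": [0, 0, 0]}]'

```text
t: 3.1
ee_pos: [373.2, -263.3, 404.7]
orientation: [-3.127, -0.305, 0.0]
ft_force: [0.2, -0.5, -0.6]
width: 39.8
```

send_rows --commands '[{"translation": [0.03, 0.1, 0], "twist": [0, 0, 0]}, {"translation": [0.07, 0.2, 0], "twist": [0, 0, 0]}, {"translation": [0.1, 0.3, 0], "twist": [0, 0, 0]}, {"translation": [0.14, 0.4, 0], "twist": [0, 0, 0]}, {"translation": [0.17, 0.5, 0], "twist": [0, 0, 0]}, {"translation": [0.21, 0.6, 0], "twist": [0, 0, 0]}, {"translation": [0.24, 0.7, 0], "twist": [0, 0, 0]}, {"translation": [0.28, 0.8, 0], "twist": [0, 0, 0]}, {"translation": [0.31, 0.9, 0], "twist": [0, 0, 0]}, {"translation": [0.35, 1.0, 0], "twist": [0, 0, 0]}]'

```text
t: 4.1
ee_pos: [408.1, -163.3, 404.6]
orientation: [-3.127, -0.305, 0.0]
ft_force: [-0.6, 0.7, -0.1]
width: 39.6
```

send_rows --commands '[{"translation": [0.03, 0.1, 0], "twist": [0, 0, 0]}, {"translation": [0.07, 0.2, 0], "twist": [0, 0, 0]}, {"translation": [0.1, 0.3, 0], "twist": [0, 0, 0]}, {"translation": [0.14, 0.4, 0], "twist": [0, 0, 0]}, {"translation": [0.17, 0.5, 0], "twist": [0, 0, 0]}, {"translation": [0.21, 0.6, 0], "twist": [0, 0, 0]}, {"translation": [0.24, 0.7, 0], "twist": [0, 0, 0]}, {"translation": [0.28, 0.8, 0], "twist": [0, 0, 0]}, {"translation": [0.31, 0.9, 0], "twist": [0, 0, 0]}, {"translation": [0.35, 1.0, 0], "twist": [0, 0, 0]}]'

```text
t: 5.1
ee_pos: [443.2, -63.3, 404.6]
orientation: [-3.127, -0.306, 0.0]
ft_force: [1.0, -0.3, 0.3]
width: 39.6
```

send_rows --commands '[{"translation": [0.03, 0.1, 0], "twist": [0, 0, 0]}, {"translation": [0.07, 0.2, 0], "twist": [0, 0, 0]}, {"translation": [0.1, 0.3, 0], "twist": [0, 0, 0]}, {"translation": [0.14, 0.4, 0], "twist": [0, 0, 0]}, {"translation": [0.17, 0.5, 0], "twist": [0, 0, 0]}, {"translation": [0.21, 0.6, 0], "twist": [0, 0, 0]}, {"translation": [0.24, 0.7, 0], "twist": [0, 0, 0]}, {"translation": [0.28, 0.8, 0], "twist": [0, 0, 0]}, {"translation": [0.31, 0.9, 0], "twist": [0, 0, 0]}, {"translation": [0.35, 1.0, 0], "twist": [0, 0, 0]}]'

```text
t: 6.1
ee_pos: [478.2, 36.7, 404.7]
orientation: [-3.127, -0.306, 0.0]
ft_force: [-0.3, 0.2, -1.2]
width: 39.1
```

send_rows --commands '[{"translation": [0.03, 0.1, 0], "twist": [0, 0, 0]}, {"translation": [0.07, 0.2, 0], "twist": [0, 0, 0]}, {"translation": [0.1, 0.3, 0], "twist": [0, 0, 0]}, {"translation": [0.14, 0.4, 0], "twist": [0, 0, 0]}, {"translation": [0.17, 0.5, 0], "twist": [0, 0, 0]}, {"translation": [0.21, 0.6, 0], "twist": [0, 0, 0]}, {"translation": [0.24, 0.7, 0], "twist": [0, 0, 0]}, {"translation": [0.28, 0.8, 0], "twist": [0, 0, 0]}, {"translation": [0.31, 0.9, 0], "twist": [0, 0, 0]}, {"translation": [0.35, 1.0, 0], "twist": [0, 0, 0]}]'

```text
t: 7.1
ee_pos: [513.2, 136.7, 404.6]
orientation: [-3.127, -0.305, 0.0]
ft_force: [0.4, -0.3, -0.3]
width: 39.1
```

send_rows --commands '[{"translation": [0.06, 0.1, 0], "twist": [0, 0, 0]}, {"translation": [0.11, 0.2, 0], "twist": [0, 0, 0]}, {"translation": [0.17, 0.3, 0], "twist": [0, 0, 0]}, {"translation": [0.23, 0.4, 0], "twist": [0, 0, 0]}, {"translation": [0.28, 0.5, 0], "twist": [0, 0, 0]}, {"translation": [0.34, 0.6, 0], "twist": [0, 0, 0]}, {"translation": [0.4, 0.7, 0], "twist": [0, 0, 0]}, {"translation": [0.46, 0.8, 0], "twist": [0, 0, 0]}, {"translation": [0.51, 0.9, 0], "twist": [0, 0, 0]}, {"translation": [0.57, 1.0, 0], "twist": [0, 0, 0]}]'

```text
t: 8.1
ee_pos: [570.3, 236.7, 404.6]
orientation: [3.127, 0.305, -0.0]
ft_force: [-0.7, -0.2, -0.9]
width: 39.8
```

```bash
python3 - <<'E'
from h import *
import pickle
d=grab('wrist'); pickle.dump(d,open('w1.pkl','wb')); save(d,'w1.png')
print(np.round(d['cam_to_world'],3).tolist()); print(ctrl.get_obs()['ee_pos'],proj(d,[570.5,292.5,67]))
E
```

```text
[[0.194, -0.942, -0.274, 646.277], [-0.981, -0.186, -0.054, 251.169], [0.0, 0.28, -0.96, 386.501], [0.0, 0.0, 0.0, 1.0]]
[571.10215389 237.8052647  404.7703288 ] [[258.76269842 173.55375989]]
```

View pics/w1.png

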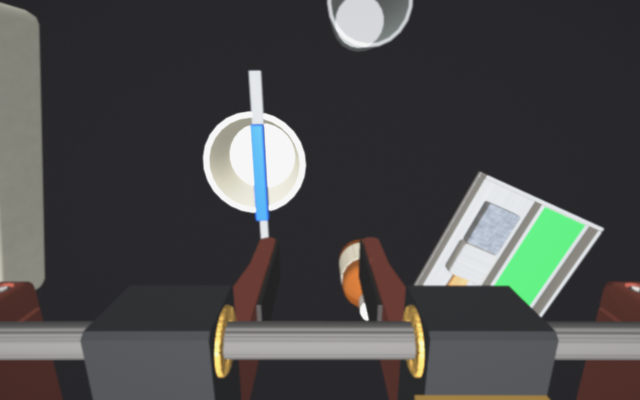

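The wrist view shows the blue handle from about (257,124) to (262,220), the dish rim round (254,162), and the tray with its liner at right around (540,260).

```bash
cat > m2.py <<'E'
from m import *
import sys
def handle(d,z=67,box=(0,0,640,235)):
    p=blob(d,lambda r,g,b:(b>150)&(r<120)&(b>g+40),box); w=plane(d,p,z)[:,:2].astype(np.float32); r=cv2.minAreaRect(w); bx=cv2.boxPoints(r)
    e=max([bx[1]-bx[0],bx[2]-bx[1]],key=np.linalg.norm)
    return np.round(r[0],1),np.round(r[1],1),round(float(np.degrees(np.arctan2(e[1],e[0]))%180),1)
def rim(d,box,thr=130,z=55,dark=False):
    p=blob(d,lambda r,g,b:(np.minimum(np.minimum(r,g),b)>thr)|((b>150)&(r<120)),box)
    m=np.zeros((400,640),np.uint8); m[p[:,1].astype(int),p[:,0].astype(int)]=255
    m=cv2.morphologyEx(m,cv2.MORPH_OPEN,np.ones((13,13)) if d is not T else np.ones((7,7)))
    c=max(cv2.findContours(m,0,1)[0],key=cv2.contourArea).reshape(-1,2)
    w=plane(d,c,z)[:,:2].astype(np.float32); (cx,cy),R=cv2.minEnclosingCircle(w)
    # algebraic fit
    A=np.c_[2*w,np.ones(len(w))];s=np.linalg.lstsq(A,(w**2).sum(1),rcond=None)[0];rr=np.sqrt(s[2]+s[0]**2+s[1]**2)
    res=np.abs(np.hypot(*(w-s[:2]).T)-rr).max()
    return np.round([cx,cy,R],1),np.round([s[0],s[1],rr,res],1)
E
python3 - <<'E' | grep '^>'
from m2 import *
d=pickle.load(open('w1.pkl','rb'))
print('>',handle(d)); print('>rimw',rim(d,(195,100,315,222))); print('>rimt',rim(T,(188,180,230,222)))
for b in [(185,165,230,240)]:
    p=blob(T,lambda r,g,b:(r>90)&(g>90)&(b>90)|((b>120)&(r<100)),b); w=plane(T,p,61); i=w[:,0]; print('> spatula ends x',w[i.argmin()],w[i.argmax()])
E
```

```text
> (array([569.5, 291.2]), array([89.8, 12.6]), 10.6)
>rimw (array([576.5, 299.8,  48.9]), array([577.5, 300.1,  47.1,  16.1]))
>rimt (array([577. , 281.7,  34.4]), array([580.3, 276.2,  26.9,  16.2]))
> spatula ends x [482.13293433 275.9238597   61.        ] [659.43872721 310.07592063  61.        ]
```

send_rows --commands '[{"translation": [0, 0.06, -0.1], "twist": [0, 0, 0]}, {"translation": [0, 0.12, -0.2], "twist": [0, 0, 0]}, {"translation": [0, 0.18, -0.3], "twist": [0, 0, 0]}, {"translation": [0, 0.24, -0.4], "twist": [0, 0, 0]}, {"translation": [0, 0.3, -0.5], "twist": [0, 0, 0]}, {"translation": [0, 0.36, -0.6], "twist": [0, 0, 0]}, {"translation": [0, 0.42, -0.7], "twist": [0, 0, 0]}, {"translation": [0, 0.48, -0.8], "twist": [0, 0, 0]}, {"translation": [0, 0.52, -0.9], "twist": [0, 0, 0]}, {"translation": [0, 0.55, -1.0], "twist": [0, 0, 0]}]' --grip 0.3

```text
t: 9.15
ee_pos: [570.0, 291.3, 303.8]
orientation: [-3.127, -0.306, -0.0]
ft_force: [1.4, 0.3, 0.3]
width: 30.6
```

```bash
python3 - <<'E' | grep '^>'
from m2 import *
d=grab('wrist'); pickle.dump(d,open('w2.pkl','wb')); save(d,'w2.png')
o=ctrl.get_obs(); print('>',o['ee_pos'],o['width'],o['orientation'])
print('>',handle(d,67,(0,0,640,400)))
E
```

```text
> [569.37412325 291.22035455 302.17690961] 30.526063204522796 [ 3.12596678  0.30585677 -0.00346251]
> (array([570.3, 291.2]), array([90.3, 12.2]), 10.8)
```

View pics/w2.png

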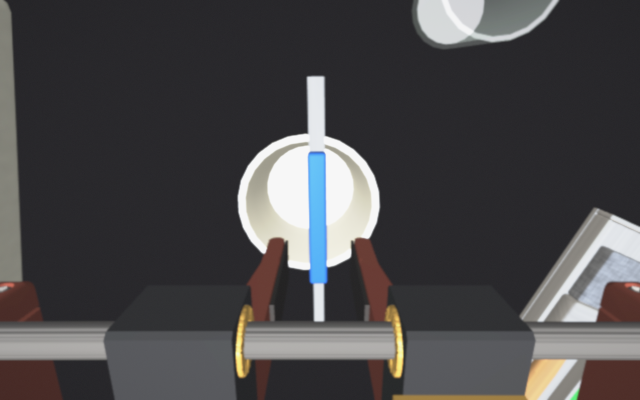

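The wrist view shows the handle (317,150–283) centred between the fingertips at (280,240) and (360,240), parallel to the pads. I'm going down and gripping.

send_rows --commands '[{"translation": [0, 0, -0.1], "twist": [0, 0, 0]}, {"translation": [0, 0, -0.2], "twist": [0, 0, 0]}, {"translation": [0, 0, -0.3], "twist": [0, 0, 0]}, {"translation": [0, 0, -0.4], "twist": [0, 0, 0]}, {"translation": [0, 0, -0.48], "twist": [0, 0, 0]}, {"translation": [0, 0, -0.55], "twist": [0, 0, 0]}, {"translation": [0, 0, -0.6], "twist": [0, 0, 0]}, {"translation": [0, 0, -0.63], "twist": [0, 0, 0]}, {"translation": [0, 0, -0.65], "twist": [0, 0, 0]}, {"translation": [0, 0, -0.65], "twist": [0, 0, 0]}]'

```text
t: 10.2
ee_pos: [569.9, 290.9, 239.6]
orientation: [-3.127, -0.306, 0.0]
ft_force: [0.7, 0.6, -0.2]
width: 30.8
```

send_rows --commands '[{"translation": [0, 0, 0], "twist": [0, 0, 0]}, {"translation": [0, 0, 0], "twist": [0, 0, 0]}, {"translation": [0, 0, 0], "twist": [0, 0, 0]}, {"translation": [0, 0, 0], "twist": [0, 0, 0]}, {"translation": [0, 0, 0], "twist": [0, 0, 0]}, {"translation": [0, 0, 0], "twist": [0, 0, 0]}, {"translation": [0, 0, 0.02], "twist": [0, 0, 0]}, {"translation": [0, 0, 0.05], "twist": [0, 0, 0]}, {"translation": [0, 0, 0.1], "twist": [0, 0, 0]}, {"translation": [0, 0, 0.15], "twist": [0, 0, 0]}]' --grip 1

```text
t: 11.2
ee_pos: [569.9, 290.8, 255.0]
orientation: [3.127, 0.306, -0.0]
ft_force: [-0.1, 1.3, -1.2]
width: 11.7
```

send_rows --commands '[{"translation": [0, 0, 0.1], "twist": [0, 0, 0]}, {"translation": [0, 0, 0.2], "twist": [0, 0, 0]}, {"translation": [0, 0, 0.3], "twist": [0, 0, 0]}, {"translation": [0, 0, 0.4], "twist": [0, 0, 0]}, {"translation": [0, 0, 0.5], "twist": [0, 0, 0]}, {"translation": [0, 0, 0.6], "twist": [0, 0, 0]}, {"translation": [0, 0, 0.7], "twist": [0, 0, 0]}, {"translation": [0, 0, 0.8], "twist": [0, 0, 0]}, {"translation": [0, 0, 0.9], "twist": [0, 0, 0]}, {"translation": [0, 0, 0.95], "twist": [0, 0, 0]}]'

```text
t: 12.2
ee_pos: [570.2, 291.0, 351.0]
orientation: [-3.126, -0.305, -0.002]
ft_force: [0.3, 0.2, -1.3]
width: 11.8
```

```bash
python3 - <<'E' | grep '^>'
from m2 import *
W=grab('wrist'); d=grab('top'); s=grab('scene'); pickle.dump((W,d,s),open('w3.pkl','wb'))
o=ctrl.get_obs(); print('>',o['ee_pos'],o['width'],o['ft_force'])
z=o['ee_pos'][2]-182+10
print('>wrist handle',handle(W,z,(200,0,450,400)))
print('>liner wrist?')
a=W['img'];b=s['img'][90:250,340:500];b=cv2.resize(b,(400,400));cv2.imwrite('pics/w3.png',np.hstack([cv2.resize(a,(400,250)),b[:250]])[...,::-1]) 
E
```

```text
> [569.95319077 290.85970305 349.97081243] 11.360075031792345 [ 0.46295102  0.50419672 -1.01535078]
>wrist handle (array([578. , 292.1]), array([76.4, 12.1]), 11.3)
>liner wrist?
```

View pics/w3.png

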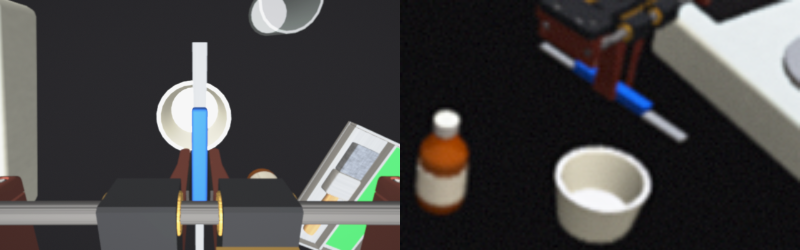

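send_rows --commands '[{"translation": [-0.03, -0.1, 0], "twist": [0, 0, -0.03]}, {"translation": [-0.06, -0.2, 0], "twist": [0, 0, -0.06]}, {"translation": [-0.09, -0.3, 0], "twist": [0, 0, -0.09]}, {"translation": [-0.12, -0.4, 0], "twist": [0, 0, -0.12]}, {"translation": [-0.15, -0.5, 0], "twist": [0, 0, -0.15]}, {"translation": [-0.18, -0.6, 0], "twist": [0, 0, -0.18]}, {"translation": [-0.21, -0.7, 0], "twist": [0, 0, -0.21]}, {"translation": [-0.24, -0.8, 0], "twist": [0, 0, -0.24]}, {"translation": [-0.27, -0.9, 0], "twist": [0, 0, -0.26]}, {"translation": [-0.3, -1.0, 0], "twist": [0, 0, -0.28]}]'

```text
t: 13.35
ee_pos: [539.7, 190.0, 349.7]
orientation: [-3.14, -0.085, -0.0]
ft_force: [1.1, -0.6, 0.7]
width: 11.7
```

send_rows --commands '[{"translation": [-0.03, -0.1, 0], "twist": [0, 0, -0.03]}, {"translation": [-0.06, -0.2, 0], "twist": [0, 0, -0.06]}, {"translation": [-0.09, -0.3, 0], "twist": [0, 0, -0.09]}, {"translation": [-0.12, -0.4, 0], "twist": [0, 0, -0.12]}, {"translation": [-0.15, -0.5, 0], "twist": [0, 0, -0.15]}, {"translation": [-0.18, -0.6, 0], "twist": [0, 0, -0.18]}, {"translation": [-0.21, -0.7, 0], "twist": [0, 0, -0.21]}, {"translation": [-0.24, -0.8, 0], "twist": [0, 0, -0.24]}, {"translation": [-0.27, -0.9, 0], "twist": [0, 0, -0.26]}, {"translation": [-0.3, -1.0, 0], "twist": [0, 0, -0.28]}]'

```text
t: 14.35
ee_pos: [509.7, 90.0, 349.7]
orientation: [-3.139, 0.135, -0.0]
ft_force: [-0.4, 0.3, 0.1]
width: 11.5
```

```bash
python3 - <<'E' | grep '^>'
from m2 import *
W=grab('wrist'); pickle.dump(W,open('w4.pkl','wb'));save(W,'w4.png')
o=ctrl.get_obs(); print('>',o['ee_pos'],o['width'],o['orientation'])
p=blob(W,green,(0,0,640,400)); print('>',p.min(0),p.max(0)); w=plane(W,p,4)[:,:2].astype(np.float32); r=cv2.minAreaRect(w); print('>',r, w.mean(0))
E
```

```text
> [509.20454094  89.05145185 349.55987467] 11.61260491629102 [ 3.13802658e+00 -1.36369173e-01 -1.20479180e-03]
> [389. 105.] [493. 285.]
> ((481.92864990234375, -22.24108123779297), (60.410980224609375, 188.1392364501953), 78.03118896484375) [456.4759   -23.727137]
```

send_rows --commands '[{"translation": [-0.03, -0.1, 0], "twist": [0, 0, -0.03]}, {"translation": [-0.06, -0.2, 0], "twist": [0, 0, -0.06]}, {"translation": [-0.09, -0.3, 0], "twist": [0, 0, -0.09]}, {"translation": [-0.12, -0.4, 0], "twist": [0, 0, -0.12]}, {"translation": [-0.15, -0.5, 0], "twist": [0, 0, -0.15]}, {"translation": [-0.18, -0.6, 0], "twist": [0, 0, -0.18]}, {"translation": [-0.21, -0.7, 0], "twist": [0, 0, -0.2]}, {"translation": [-0.24, -0.8, 0], "twist": [0, 0, -0.22]}, {"translation": [-0.27, -0.9, 0], "twist": [0, 0, -0.24]}, {"translation": [-0.3, -1.0, 0], "twist": [0, 0, -0.26]}]'

```text
t: 15.4
ee_pos: [479.7, -10.0, 349.7]
orientation: [-3.123, 0.339, -0.0]
ft_force: [-0.2, 0.8, -0.2]
width: 11.5
```

send_rows --commands '[{"translation": [-0.02, -0.04, -0.1], "twist": [0, 0, 0]}, {"translation": [-0.04, -0.08, -0.2], "twist": [0, 0, 0]}, {"translation": [-0.045, -0.1, -0.3], "twist": [0, 0, 0]}, {"translation": [-0.045, -0.1, -0.4], "twist": [0, 0, 0]}, {"translation": [-0.045, -0.1, -0.5], "twist": [0, 0, 0]}, {"translation": [-0.045, -0.1, -0.6], "twist": [0, 0, 0]}, {"translation": [-0.045, -0.1, -0.7], "twist": [0, 0, 0]}, {"translation": [-0.045, -0.1, -0.8], "twist": [0, 0, 0]}, {"translation": [-0.045, -0.1, -0.9], "twist": [0, 0, 0]}, {"translation": [-0.045, -0.1, -1.0], "twist": [0, 0, 0]}]'

```text
t: 16.4
ee_pos: [475.5, -19.1, 248.9]
orientation: [-3.123, 0.337, -0.0]
ft_force: [-0.1, -0.4, -0.2]
width: 12.0
```

```bash
python3 - <<'E' | grep '^>'
from m2 import *
W=grab('wrist'); S2=grab('scene'); pickle.dump((W,S2),open('w5.pkl','wb'))
o=ctrl.get_obs(); print('>',o['ee_pos'],o['width'],o['orientation'])
u=o['ee_pos'][2]-184.6
p=blob(W,lambda r,g,b:(b>150)&(r<120)&(b>g+40),(150,0,500,300)); w=plane(W,p,u+12)[:,:2].astype(np.float32); print('>handle',cv2.minAreaRect(w))
x=np.hstack([cv2.resize(W['img'],(400,250)),cv2.resize(S2['img'][110:260,230:470],(400,250))]);cv2.imwrite('pics/w5.png',x[...,::-1])
E
```

```text
> [474.96553584 -19.13005788 248.32320477] 11.960199039492252 [ 3.12332666 -0.33738443 -0.00364437]
>handle ((488.68585205078125, -22.37124252319336), (11.580857276916504, 63.086570739746094), 77.16605377197266)
```

View pics/w5.png

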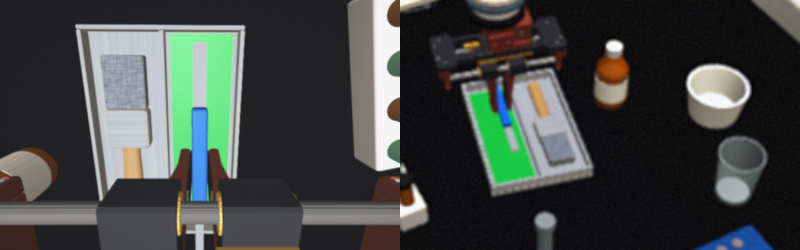

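The blade and handle lie inside the liner strip, parallel to the compartment walls and clear of the brush and bottle. I'm lowering slowly now.

send_rows --commands '[{"translation": [0, 0, -0.1], "twist": [0, 0, 0]}, {"translation": [0, 0, -0.2], "twist": [0, 0, 0]}, {"translation": [0, 0, -0.3], "twist": [0, 0, 0]}, {"translation": [0, 0, -0.4], "twist": [0, 0, 0]}, {"translation": [0, 0, -0.47], "twist": [0, 0, 0]}, {"translation": [0, 0, -0.52], "twist": [0, 0, 0]}, {"translation": [0, 0, -0.56], "twist": [0, 0, 0]}, {"translation": [0, 0, -0.58], "twist": [0, 0, 0]}, {"translation": [0, 0, -0.59], "twist": [0, 0, 0]}, {"translation": [0, 0, -0.595], "twist": [0, 0, 0]}]'

```text
t: 17.5
ee_pos: [475.5, -19.2, 190.3]
orientation: [-3.123, 0.337, -0.001]
ft_force: [-0.0, -1.2, -1.0]
width: 11.8
```

```bash
python3 - <<'E'
from workcell import ctrl
o=ctrl.get_obs(); print(o['ee_pos'],o['width'],o['ft_force'])
E
```

```text
[475.52804708 -19.17259655 190.2973903 ] 11.805344558055172 [-0.03811698 -1.19868085 -0.98296811]
```

send_rows --commands '[{"translation": [0, 0, -0.003], "twist": [0, 0, 0]}, {"translation": [0, 0, -0.006], "twist": [0, 0, 0]}, {"translation": [0, 0, -0.008], "twist": [0, 0, 0]}, {"translation": [0, 0, -0.01], "twist": [0, 0, 0]}, {"translation": [0, 0, -0.01], "twist": [0, 0, 0]}, {"translation": [0, 0, -0.01], "twist": [0, 0, 0]}, {"translation": [0, 0, -0.01], "twist": [0, 0, 0]}, {"translation": [0, 0, -0.01], "twist": [0, 0, 0]}, {"translation": [0, 0, -0.01], "twist": [0, 0, 0]}, {"translation": [0, 0, -0.01], "twist": [0, 0, 0]}]'

```text
t: 18.5
ee_pos: [475.4, -19.2, 189.2]
orientation: [3.123, -0.337, -0.0]
ft_force: [-0.2, -0.9, -1.1]
width: 11.8
```

send_rows --commands '[{"translation": [0, 0, 0], "twist": [0, 0, 0]}, {"translation": [0, 0, 0], "twist": [0, 0, 0]}, {"translation": [0, 0, 0], "twist": [0, 0, 0]}, {"translation": [0, 0, 0], "twist": [0, 0, 0]}, {"translation": [0, 0, 0.03], "twist": [0, 0, 0]}, {"translation": [0, 0, 0.1], "twist": [0, 0, 0]}, {"translation": [0, 0, 0.2], "twist": [0, 0, 0]}, {"translation": [0, 0, 0.35], "twist": [0, 0, 0]}, {"translation": [0, 0, 0.5], "twist": [0, 0, 0]}, {"translation": [0, 0, 0.65], "twist": [0, 0, 0]}]' --grip 0.45

```text
t: 19.5
ee_pos: [475.4, -19.2, 255.6]
orientation: [-3.123, 0.337, -0.001]
ft_force: [0.3, 0.0, -0.4]
width: 24.0
```

send_rows --commands '[{"translation": [0, -0.05, 0.1], "twist": [0, 0, 0]}, {"translation": [0, -0.1, 0.2], "twist": [0, 0, 0]}, {"translation": [0, -0.15, 0.3], "twist": [0, 0, 0]}, {"translation": [0, -0.2, 0.4], "twist": [0, 0, 0]}, {"translation": [0, -0.25, 0.5], "twist": [0, 0, 0]}, {"translation": [0, -0.3, 0.6], "twist": [0, 0, 0]}, {"translation": [0, -0.35, 0.7], "twist": [0, 0, 0]}, {"translation": [0, -0.4, 0.8], "twist": [0, 0, 0]}, {"translation": [0, -0.45, 0.9], "twist": [0, 0, 0]}, {"translation": [0, -0.5, 1.0], "twist": [0, 0, 0]}]' --grip -0.3

```text
t: 20.5
ee_pos: [475.4, -69.6, 355.0]
orientation: [3.123, -0.337, -0.0]
ft_force: [-0.4, 0.7, 0.3]
width: 57.1
```

send_rows --commands '[{"translation": [0, -0.1, 0.07], "twist": [0, 0, 0]}, {"translation": [0, -0.2, 0.14], "twist": [0, 0, 0]}, {"translation": [0, -0.3, 0.21], "twist": [0, 0, 0]}, {"translation": [0, -0.4, 0.28], "twist": [0, 0, 0]}, {"translation": [0, -0.5, 0.35], "twist": [0, 0, 0]}, {"translation": [0, -0.6, 0.42], "twist": [0, 0, 0]}, {"translation": [0, -0.7, 0.49], "twist": [0, 0, 0]}, {"translation": [0, -0.8, 0.56], "twist": [0, 0, 0]}, {"translation": [0, -0.9, 0.63], "twist": [0, 0, 0]}, {"translation": [0, -1.0, 0.7], "twist": [0, 0, 0]}]'

```text
t: 21.5
ee_pos: [475.4, -170.0, 424.8]
orientation: [-3.123, 0.337, -0.0]
ft_force: [-0.1, -0.3, -1.0]
width: 57.0
```

```bash
python3 - <<'E' | grep '^>'
from m2 import *
W=grab('wrist'); T2=grab('top'); S2=grab('scene'); pickle.dump((W,T2,S2),open('w6.pkl','wb'))
o=ctrl.get_obs(); print('>',o['ee_pos'],o['width'],o['orientation'],o['qpos'])
x=np.hstack([cv2.resize(W['img'],(400,250)),cv2.resize(S2['img'][110:260,230:470],(400,250))]);cv2.imwrite('pics/w6.png',x[...,::-1])
try:
  p=blob(S2,blue,(260,140,350,230)); w=plane(S2,p,14)[:,:2].astype(np.float32); print('>handle scene',cv2.minAreaRect(w))
except Exception as e: print('>',e)
print('>rim scene',rim(S2,(395,140,445,192))); print('>rim top',rim(T2,(185,175,230,225)))
E
```

```text
> [ 475.52158831 -169.77458492  424.64133055] 57.09877331820385 [ 3.12308410e+00 -3.39052634e-01  1.53322120e-03] [-3.66516969e-01  2.20992221e-01  1.87328068e+00  1.11955192e-04
>handle scene ((475.2356262207031, -19.829959869384766), (11.494612693786621, 93.99284362792969), 77.39231872558594)
>rim scene (array([572.3, 296.9,  49.4]), array([569.6, 293.9,  42.3,  14.4]))
>rim top (array([576. , 284.6,  35.9]), array([575.5, 285. ,  32.2,   4.5]))
```

View pics/w6.png

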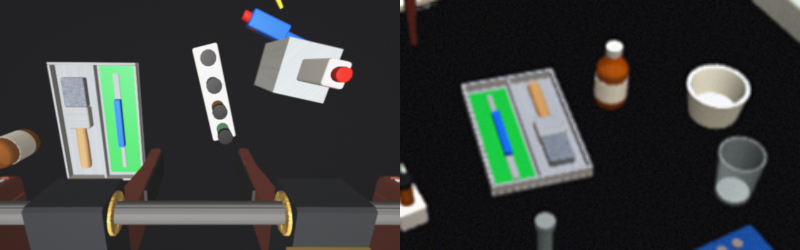

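The spatula lies in the middle of the liner: measured (475.2,-19.8) at 167.4°, against the liner at (475.6,-20) and 167.4°. Next I move over the pipette.

send_rows --commands '[{"translation": [0.02, -0.1, 0], "twist": [0, 0, 0]}, {"translation": [0.04, -0.2, 0], "twist": [0, 0, 0]}, {"translation": [0.06, -0.3, 0], "twist": [0, 0, 0]}, {"translation": [0.08, -0.4, 0], "twist": [0, 0, 0]}, {"translation": [0.1, -0.5, 0], "twist": [0, 0, 0]}, {"translation": [0.12, -0.6, 0], "twist": [0, 0, 0]}, {"translation": [0.14, -0.7, 0], "twist": [0, 0, 0]}, {"translation": [0.16, -0.8, 0], "twist": [0, 0, 0]}, {"translation": [0.18, -0.9, 0], "twist": [0, 0, 0]}, {"translation": [0.2, -1.0, 0], "twist": [0, 0, 0]}]'

```text
t: 22.65
ee_pos: [495.6, -270.0, 424.2]
orientation: [-3.123, 0.337, -0.0]
ft_force: [0.1, 0.4, -0.6]
width: 57.0
```

send_rows --commands '[{"translation": [0.02, -0.05, 0], "twist": [0, 0, 0]}, {"translation": [0.04, -0.1, 0], "twist": [0, 0, 0]}, {"translation": [0.06, -0.15, 0], "twist": [0, 0, 0]}, {"translation": [0.08, -0.2, 0], "twist": [0, 0, 0]}, {"translation": [0.1, -0.25, 0], "twist": [0, 0, 0]}, {"translation": [0.12, -0.3, 0], "twist": [0, 0, 0]}, {"translation": [0.13, -0.35, 0], "twist": [0, 0, 0]}, {"translation": [0.14, -0.4, 0], "twist": [0, 0, 0]}, {"translation": [0.15, -0.45, 0], "twist": [0, 0, 0]}, {"translation": [0.15, -0.48, 0], "twist": [0, 0, 0]}]'

```text
t: 23.65
ee_pos: [510.5, -317.7, 424.1]
orientation: [3.123, -0.338, 0.0]
ft_force: [-0.1, -0.4, 0.4]
width: 56.9
```

```bash
python3 - <<'E' | grep '^>'
from m2 import *
W=grab('wrist'); pickle.dump(W,open('w7.pkl','wb')); save(W,'w7.png')
o=ctrl.get_obs(); print('>',o['ee_pos'],o['width'],o['orientation'],o['qpos'])
p=blob(W,red,(150,0,500,300)); print('>',p.mean(0),len(p)); w=plane(W,p,187)[:,:2].astype(np.float32); print('>',cv2.minEnclosingCircle(w))
E
```

```text
> [ 510.46033065 -317.87029742  424.15292497] 57.27408523711472 [ 3.12315877e+00 -3.37884412e-01  9.85419803e-05] [-5.76709744e-01  3.67193807e-01  1.66723502e+00 -1.77501321e-04
> [321.7412  221.72205] 313
> ((510.7291564941406, -319.0467529296875), 7.740427017211914)
```

View pics/w7.png

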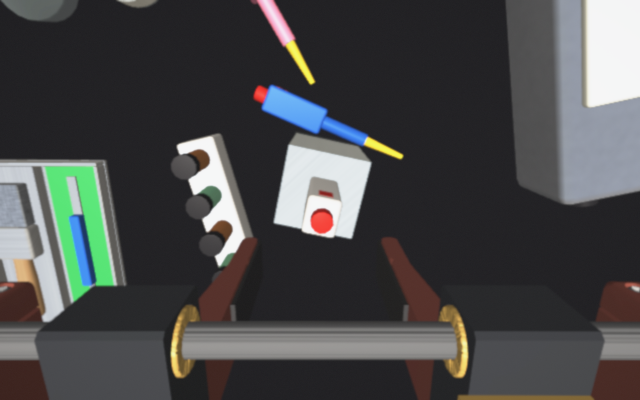

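The button is at (322,222) with the white block top round it, turned a few degrees to the pads. The stand's top is also visible, and the rack is at left (215,210).

```bash
python3 - <<'E' | grep '^>'
from m2 import *
W=pickle.load(open('w7.pkl','rb'))
im=W['img'][180:245,290:355]; print('>',im[40,10],im[40,45],im[18,30],im[50,32])
g=W['img'].astype(int)
for thr in (235,228,215):
    p=blob(W,lambda r,g,b:((np.minimum(np.minimum(r,g),b)>thr)&(r-b>-3))|((r>150)&(g<80)),(298,185,348,242))
    print('>',len(p)); w=plane(W,p,175)[:,:2].astype(np.float32); R=cv2.minAreaRect(w); print('>',thr,R)
cv2.imwrite('pics/w7c.png',cv2.resize(W['img'][170:250,280:360],None,fx=7,fy=7,interpolation=cv2.INTER_CUBIC)[...,::-1])
E
```

```text
> [227 233 235] [245 245 244] [245 244 241] [246  66  57]
> 530
> 235 ((509.8927001953125, -319.2462463378906), (21.64133644104004, 25.72266387939453), 65.18000030517578)
> 641
> 228 ((509.83935546875, -319.2633361816406), (22.266660690307617, 26.228187561035156), 64.98871612548828)
> 744
> 215 ((509.798828125, -319.3554992675781), (24.036455154418945, 26.788795471191406), 65.21197509765625)
```

View pics/w7c.png

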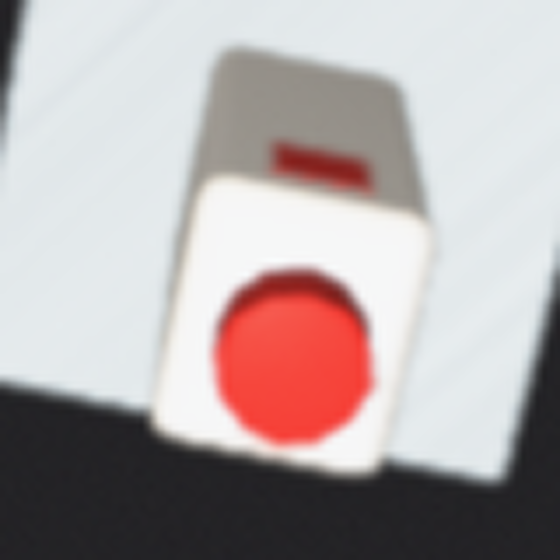

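send_rows --commands '[{"translation": [0, -0.01, -0.1], "twist": [0, 0, -0.1]}, {"translation": [0, -0.013, -0.2], "twist": [0, 0, -0.2]}, {"translation": [0, -0.013, -0.3], "twist": [0, 0, -0.3]}, {"translation": [0, -0.013, -0.4], "twist": [0, 0, -0.4]}, {"translation": [0, -0.013, -0.5], "twist": [0, 0, -0.44]}, {"translation": [0, -0.013, -0.6], "twist": [0, 0, -0.44]}, {"translation": [0, -0.013, -0.7], "twist": [0, 0, -0.44]}, {"translation": [0, -0.013, -0.8], "twist": [0, 0, -0.44]}, {"translation": [0, -0.013, -0.9], "twist": [0, 0, -0.44]}, {"translation": [0, -0.013, -1.0], "twist": [0, 0, -0.44]}]'

```text
t: 24.7
ee_pos: [510.4, -318.5, 323.3]
orientation: [-3.068, 0.678, 0.0]
ft_force: [-1.0, 0.0, 0.3]
width: 57.3
```

send_rows --commands '[{"translation": [0, 0, -0.05], "twist": [0, 0, 0]}, {"translation": [0, 0, -0.05], "twist": [0, 0, 0]}, {"translation": [0, 0, -0.05], "twist": [0, 0, 0]}, {"translation": [0, 0, -0.05], "twist": [0, 0, 0]}, {"translation": [0, 0, -0.05], "twist": [0, 0, 0]}, {"translation": [0, 0, -0.05], "twist": [0, 0, 0]}, {"translation": [0, 0, -0.05], "twist": [0, 0, 0]}, {"translation": [0, 0, -0.05], "twist": [0, 0, 0]}, {"translation": [0, 0, -0.05], "twist": [0, 0, 0]}, {"translation": [0, 0, -0.05], "twist": [0, 0, 0]}]' --grip 1

```text
t: 25.7
ee_pos: [510.6, -318.6, 319.6]
orientation: [3.067, -0.678, 0.001]
ft_force: [-1.1, -0.7, 4.9]
width: 23.9
```

send_rows --commands '[{"translation": [0, 0, 0.05], "twist": [0, 0, 0]}, {"translation": [0, 0, 0.15], "twist": [0, 0, 0]}, {"translation": [0, 0, 0.25], "twist": [0, 0, 0]}, {"translation": [0, 0, 0.35], "twist": [0, 0, 0]}, {"translation": [0, 0, 0.45], "twist": [0, 0, 0]}, {"translation": [0, 0, 0.56], "twist": [0, 0, 0]}, {"translation": [0, 0, 0.67], "twist": [0, 0, 0]}, {"translation": [0, 0, 0.78], "twist": [0, 0, 0]}, {"translation": [0, 0, 0.89], "twist": [0, 0, 0]}, {"translation": [0, 0, 1.0], "twist": [0, 0, 0]}]'

```text
t: 26.7
ee_pos: [510.4, -318.4, 420.1]
orientation: [-3.067, 0.678, -0.0]
ft_force: [-0.4, -0.2, -0.7]
width: 23.5
```

send_rows --commands '[{"translation": [0, 0, 0.05], "twist": [0, 0, 0]}, {"translation": [0, 0, 0.1], "twist": [0, 0, 0]}, {"translation": [0, 0, 0.15], "twist": [0, 0, 0]}, {"translation": [0, 0, 0.2], "twist": [0, 0, 0]}, {"translation": [0, 0, 0.25], "twist": [0, 0, 0]}, {"translation": [0, 0, 0.3], "twist": [0, 0, 0]}, {"translation": [0, 0, 0.35], "twist": [0, 0, 0]}, {"translation": [0, 0, 0.4], "twist": [0, 0, 0]}, {"translation": [0, 0, 0.45], "twist": [0, 0, 0]}, {"translation": [0, 0, 0.5], "twist": [0, 0, 0]}]'

```text
t: 27.7
ee_pos: [510.4, -318.5, 469.6]
orientation: [3.067, -0.678, 0.0]
ft_force: [0.6, -0.2, -1.7]
width: 23.9
```

```bash
python3 - <<'E' | grep '^>'
from m2 import *
d={n:grab(n) for n in('wrist','top','scene')}; pickle.dump(d,open('w8.pkl','wb'))
o=ctrl.get_obs(); print('>',o['ee_pos'],o['width'],o['ft_force'],o['orientation'])
e=o['ee_pos']; pt=proj(d['scene'],[[e[0],e[1],e[2]-303],[e[0],e[1],e[2]-163]]); print('>expect tip,grip px',pt)
u,v=pt.mean(0).astype(int)
c=d['scene']['img'][max(0,v-75):v+75,max(0,u-60):u+60]; print('>crop origin',max(0,u-60),max(0,v-75),c.shape)
cv2.imwrite('pics/w8.png',cv2.resize(c,None,fx=4,fy=4)[...,::-1])
E
```

```text
> [ 510.48772063 -318.49819121  469.61910873] 23.840343420731145 [ 0.23346799 -0.56994561 -1.12461281] [ 3.06727882e+00 -6.78128296e-01  1.13874000e-03]
>expect tip,grip px [[164.21802422 196.1733812 ]
>crop origin 95 95 (150, 120, 3)
```

View pics/w8.png

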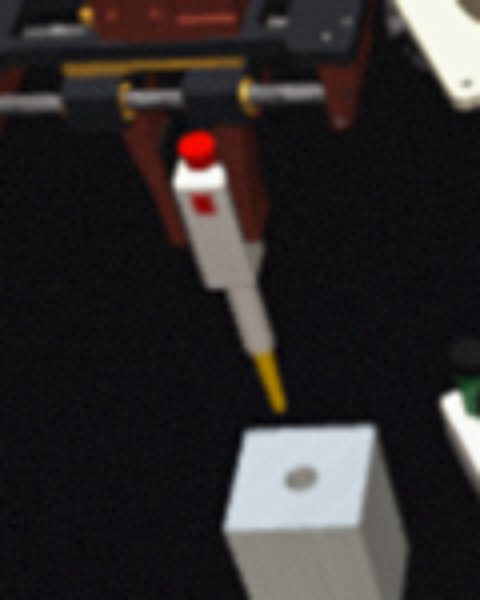

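The pipette is held upright, with its tip at scene pixel (165,197.5), against an expected (164,196). It is clear of the stand. Before carrying, I'm refining the dish centre from the stored pictures.

```bash
cat > dish.py <<'E'
from m2 import *
def fit(d,box,lo=60,z=55):
    u0,v0,u1,v1=box
    im=d['img'].astype(int); m=np.zeros((400,640),np.uint8)
    s=im[v0:v1,u0:u1].min(2)>lo; m[v0:v1,u0:u1]=s
    n,l,st,c=cv2.connectedComponentsWithStats(m); k=1+np.argmax(st[1:,4]); m=(l==k).astype(np.uint8)*255
    m=cv2.morphologyEx(m,cv2.MORPH_CLOSE,np.ones((9,9)));k=15 if (u1-u0)>90 else 9
    m=cv2.morphologyEx(m,cv2.MORPH_OPEN,cv2.getStructuringElement(cv2.MORPH_ELLIPSE,(k,k)))
    c=max(cv2.findContours(m,0,1)[0],key=cv2.contourArea); w=plane(d,cv2.convexHull(c).reshape(-1,2),z)[:,:2]
    w=w.astype(np.float32); (a,b),(e,f),g=cv2.minAreaRect(w); q=cv2.minEnclosingCircle(w)
    return 'rect',np.round([a,b,e,f],1),'circ',np.round([*q[0],q[1]],1),'ranges',w.min(0).round(1),w.max(0).round(1)
E
python3 - <<'E' | grep '^>'
from dish import *
w1=pickle.load(open('w1.pkl','rb'));w3,_,_=pickle.load(open('w3.pkl','rb'));w2=pickle.load(open('w2.pkl','rb'));d8=pickle.load(open('w8.pkl','rb'))
print('>w1',fit(w1,(195,100,315,222)));print('>w3',fit(w3,(240,120,380,250)));print('>w2',fit(w2,(230,125,390,238)))
for lo in (60,110): print('>top',fit(d8['top'],(185,178,232,224),lo)); print('>scene',fit(d8['scene'],(392,140,448,195),lo))
E
```

```text
>w1 ('rect', array([575.9, 299.6,  97.9,  98.1]), 'circ', array([579.9, 295.8,  54.9]), 'ranges', array([525.9, 250.4], dtype=float32), array([633.8, 348.9], dtype=float32))
>w3 ('rect', array([575.6, 299.4,  98.1,  97.9]), 'circ', array([577.9, 294.9,  53.9]), 'ranges', array([524.9, 250.2], dtype=float32), array([631.6, 348.2], dtype=float32))
>w2 ('rect', array([590.9, 302.2,  76.6,  97.6]), 'circ', array([579.5, 300.2,  50.3]), 'ranges', array([545.6, 250.5], dtype=float32), array([629.7, 348. ], dtype=float32))
>top ('rect', array([576.9, 300.9,  99.1,  97.7]), 'circ', array([577.4, 299. ,  51.1]), 'ranges', array([527.7, 249.6], dtype=float32), array([626.1, 349.2], dtype=float32))
>scene ('rect', array([592.2, 288.8,  96.8, 143.4]), 'circ', array([587.8, 282.4,  72.6]), 'ranges', array([524.5, 224.4], dtype=float32), array([650.7, 349.2], dtype=float32))
>top ('rect', array([576.9, 299.4,  93.3,  92.3]), 'circ', array([577.2, 299.5,  48.9]), 'ranges', array([530.8, 252.7], dtype=float32), array([623.1, 346. ], dtype=float32))
>scene ('rect', array([590.5, 295. ,  97.7, 130.5]), 'circ', array([587.3, 284.3,  69.6]), 'ranges', array([525.3, 233.8], dtype=float32), array([647.9, 349.1], dtype=float32))
```

send_rows --commands '[{"translation": [0.01, 0.04, 0], "twist": [0, 0, 0.02]}, {"translation": [0.02, 0.12, 0], "twist": [0, 0, 0.05]}, {"translation": [0.03, 0.22, 0], "twist": [0, 0, 0.09]}, {"translation": [0.04, 0.33, 0], "twist": [0, 0, 0.12]}, {"translation": [0.05, 0.44, 0], "twist": [0, 0, 0.15]}, {"translation": [0.06, 0.55, 0], "twist": [0, 0, 0.18]}, {"translation": [0.07, 0.66, 0], "twist": [0, 0, 0.21]}, {"translation": [0.08, 0.77, 0], "twist": [0, 0, 0.24]}, {"translation": [0.09, 0.88, 0], "twist": [0, 0, 0.27]}, {"translation": [0.1, 0.98, 0], "twist": [0, 0, 0.3]}]'

```text
t: 28.85
ee_pos: [520.5, -219.5, 469.2]
orientation: [-3.11, 0.444, -0.0]
ft_force: [-0.2, 0.2, -1.5]
width: 23.8
```

send_rows --commands '[{"translation": [0.01, 0.1, 0], "twist": [0, 0, 0.03]}, {"translation": [0.02, 0.2, 0], "twist": [0, 0, 0.06]}, {"translation": [0.03, 0.3, 0], "twist": [0, 0, 0.09]}, {"translation": [0.04, 0.4, 0], "twist": [0, 0, 0.12]}, {"translation": [0.05, 0.5, 0], "twist": [0, 0, 0.15]}, {"translation": [0.06, 0.6, 0], "twist": [0, 0, 0.18]}, {"translation": [0.07, 0.7, 0], "twist": [0, 0, 0.21]}, {"translation": [0.08, 0.8, 0], "twist": [0, 0, 0.24]}, {"translation": [0.09, 0.9, 0], "twist": [0, 0, 0.27]}, {"translation": [0.1, 1.0, 0], "twist": [0, 0, 0.3]}]'

```text
t: 29.85
ee_pos: [530.5, -119.6, 469.2]
orientation: [3.135, -0.21, -0.0]
ft_force: [0.3, 0.1, -0.9]
width: 24.0
```

send_rows --commands '[{"translation": [0.01, 0.1, 0], "twist": [0, 0, 0.03]}, {"translation": [0.02, 0.2, 0], "twist": [0, 0, 0.06]}, {"translation": [0.03, 0.3, 0], "twist": [0, 0, 0.09]}, {"translation": [0.04, 0.4, 0], "twist": [0, 0, 0.12]}, {"translation": [0.05, 0.5, 0], "twist": [0, 0, 0.15]}, {"translation": [0.06, 0.6, 0], "twist": [0, 0, 0.18]}, {"translation": [0.07, 0.7, 0], "twist": [0, 0, 0.21]}, {"translation": [0.08, 0.8, 0], "twist": [0, 0, 0.24]}, {"translation": [0.09, 0.9, 0], "twist": [0, 0, 0.27]}, {"translation": [0.1, 1.0, 0], "twist": [0, 0, 0.3]}]'

```text
t: 30.85
ee_pos: [540.5, -19.6, 469.2]
orientation: [3.141, 0.025, -0.0]
ft_force: [0.1, -0.6, -1.0]
width: 23.8
```

send_rows --commands '[{"translation": [0.01, 0.1, 0], "twist": [0, 0, 0.03]}, {"translation": [0.02, 0.2, 0], "twist": [0, 0, 0.06]}, {"translation": [0.03, 0.3, 0], "twist": [0, 0, 0.09]}, {"translation": [0.04, 0.4, 0], "twist": [0, 0, 0.12]}, {"translation": [0.05, 0.5, 0], "twist": [0, 0, 0.15]}, {"translation": [0.06, 0.6, 0], "twist": [0, 0, 0.18]}, {"translation": [0.07, 0.7, 0], "twist": [0, 0, 0.21]}, {"translation": [0.08, 0.8, 0], "twist": [0, 0, 0.24]}, {"translation": [0.09, 0.9, 0], "twist": [0, 0, 0.27]}, {"translation": [0.1, 1.0, 0], "twist": [0, 0, 0.3]}]'

```text
t: 31.85
ee_pos: [550.5, 80.4, 469.2]
orientation: [3.131, 0.261, -0.0]
ft_force: [0.2, -0.7, -1.8]
width: 23.5
```

send_rows --commands '[{"translation": [0.01, 0.1, 0], "twist": [0, 0, 0.03]}, {"translation": [0.02, 0.2, 0], "twist": [0, 0, 0.06]}, {"translation": [0.03, 0.3, 0], "twist": [0, 0, 0.09]}, {"translation": [0.04, 0.4, 0], "twist": [0, 0, 0.12]}, {"translation": [0.05, 0.5, 0], "twist": [0, 0, 0.15]}, {"translation": [0.06, 0.6, 0], "twist": [0, 0, 0.18]}, {"translation": [0.07, 0.7, 0], "twist": [0, 0, 0.21]}, {"translation": [0.08, 0.8, 0], "twist": [0, 0, 0.24]}, {"translation": [0.09, 0.9, 0], "twist": [0, 0, 0.27]}, {"translation": [0.1, 1.0, 0], "twist": [0, 0, 0.3]}]'

```text
t: 32.85
ee_pos: [560.5, 180.4, 469.2]
orientation: [3.102, 0.494, 0.0]
ft_force: [-0.2, 0.4, -1.3]
width: 23.6
```

send_rows --commands '[{"translation": [0.02, 0.1, 0], "twist": [0, 0, 0.03]}, {"translation": [0.04, 0.2, 0], "twist": [0, 0, 0.06]}, {"translation": [0.06, 0.3, 0], "twist": [0, 0, 0.09]}, {"translation": [0.08, 0.4, 0], "twist": [0, 0, 0.12]}, {"translation": [0.1, 0.5, 0], "twist": [0, 0, 0.15]}, {"translation": [0.11, 0.6, 0], "twist": [0, 0, 0.18]}, {"translation": [0.12, 0.7, 0], "twist": [0, 0, 0.21]}, {"translation": [0.13, 0.8, 0], "twist": [0, 0, 0.24]}, {"translation": [0.14, 0.9, 0], "twist": [0, 0, 0.27]}, {"translation": [0.15, 1.0, 0], "twist": [0, 0, 0.3]}]'

```text
t: 33.85
ee_pos: [575.5, 280.4, 469.2]
orientation: [-3.057, -0.726, 0.0]
ft_force: [0.0, 0.4, -0.5]
width: 23.8
```

send_rows --commands '[{"translation": [0, 0.05, -0.05], "twist": [0, 0, 0]}, {"translation": [0.01, 0.1, -0.12], "twist": [0, 0, 0]}, {"translation": [0.01, 0.15, -0.2], "twist": [0, 0, 0]}, {"translation": [0.01, 0.18, -0.3], "twist": [0, 0, 0]}, {"translation": [0.01, 0.19, -0.4], "twist": [0, 0, 0]}, {"translation": [0.01, 0.19, -0.5], "twist": [0, 0, 0]}, {"translation": [0.01, 0.19, -0.58], "twist": [0, 0, 0]}, {"translation": [0.01, 0.19, -0.65], "twist": [0, 0, 0]}, {"translation": [0.01, 0.19, -0.69], "twist": [0, 0, 0]}, {"translation": [0.01, 0.19, -0.7], "twist": [0, 0, 0]}]'

```text
t: 34.85
ee_pos: [576.4, 298.4, 398.7]
orientation: [3.057, 0.723, -0.001]
ft_force: [0.1, 0.6, -0.7]
width: 23.9
```

```bash
cat > tip.py <<'E'
from dish import *
d={n:grab(n) for n in('wrist','scene','top')}; pickle.dump(d,open('w9.pkl','wb'))
o=ctrl.get_obs(); e=o['ee_pos']; print('>',o['t'],e,o['width'],o['ft_force'],o['orientation'])
yel=lambda r,g,b:(r>90)&(g>70)&(b<70)&(r-b>60)&(g>0.6*r)
ex=np.array([e[0],e[1],e[2]-304.6])
for n in('wrist','scene'):
    u,v=proj(d[n],ex)[0]; print('>',n,'expected tip px',u.round(1),v.round(1))
    b=(max(0,int(u)-40),max(0,int(v)-50),min(640,int(u)+40),min(400,int(v)+40))
    try:
        p=blob(d[n],yel,b); print('>   yellow',len(p),p.min(0),p.max(0))
        c=cv2.fitLine(p,2,0,.01,.01).ravel(); t=(p-c[2:])@c[:2]; end=[c[2:]+c[:2]*t.min(),c[2:]+c[:2]*t.max()]; print('>   ends',np.round(end,1))
        print('>   on tip plane',[plane(d[n],x,ex[2])[0].round(1).tolist() for x in end])
    except Exception as x: print('>',x)
W=cv2.resize(d['wrist']['img'][0:300,120:520],(400,300)); 
u,v=proj(d['scene'],ex)[0].astype(int); S_=cv2.resize(d['scene']['img'][v-50:v+40,u-60:u+60],(400,300))
cv2.imwrite('pics/%s.png'%__import__('sys').argv[1],np.hstack([W,S_])[...,::-1])
print('>top dish',fit(d['top'],(185,178,232,224),110))
E
python3 tip.py t1 | grep '^>'
```

```text
> 35.0 [576.57865916 298.53787925 399.51707738] 24.096032831667305 [-0.54878101 -0.67492695 -0.84724861] [-3.05700655e+00 -7.23356209e-01 -9.20031940e-04]
> wrist expected tip px 318.1 194.2
>   yellow 32 [317. 195.] [321. 203.]
>   ends [[318.5 195.1]
>   on tip plane [[576.1, 297.9, 94.9], [570.1, 294.1, 94.9]]
> scene expected tip px 423.3 149.7
>   yellow 36 [422. 137.] [427. 148.]
>   ends [[423.  148.2]
>   on tip plane [[571.8, 301.2, 94.9], [539.3, 332.4, 94.9]]
>top dish ('rect', array([567.2, 288.7,  68.3,  96.2]), 'circ', array([576.4, 298.7,  48.5]), 'ranges', array([530.8, 252.7], dtype=float32), array([619.6, 339.7], dtype=float32))
```

send_rows --commands '[{"translation": [0, 0.005, -0.02], "twist": [0, 0, 0]}, {"translation": [0, 0.01, -0.06], "twist": [0, 0, 0]}, {"translation": [0, 0.012, -0.1], "twist": [0, 0, 0]}, {"translation": [0, 0.012, -0.15], "twist": [0, 0, 0]}, {"translation": [0, 0.012, -0.2], "twist": [0, 0, 0]}, {"translation": [0, 0.012, -0.24], "twist": [0, 0, 0]}, {"translation": [0, 0.012, -0.27], "twist": [0, 0, 0]}, {"translation": [0, 0.012, -0.285], "twist": [0, 0, 0]}, {"translation": [0, 0.012, -0.295], "twist": [0, 0, 0]}, {"translation": [0, 0.012, -0.295], "twist": [0, 0, 0]}]'

```text
t: 36.0
ee_pos: [576.4, 299.7, 369.6]
orientation: [3.057, 0.724, -0.0]
ft_force: [-0.6, -0.1, -1.3]
width: 24.0
```

send_rows --commands '[{"translation": [0, 0, 0], "twist": [0, 0, 0]}, {"translation": [0, 0, 0], "twist": [0, 0, 0]}, {"translation": [0, 0, 0], "twist": [0, 0, 0]}, {"translation": [0, 0, 0], "twist": [0, 0, 0]}, {"translation": [0, 0, 0], "twist": [0, 0, 0]}, {"translation": [0, 0, 0], "twist": [0, 0, 0]}, {"translation": [0, 0, 0], "twist": [0, 0, 0]}, {"translation": [0, 0, 0], "twist": [0, 0, 0]}, {"translation": [0, 0, 0], "twist": [0, 0, 0]}, {"translation": [0, 0, 0], "twist": [0, 0, 0]}]'

```text
t: 37.0
ee_pos: [576.5, 299.8, 369.7]
orientation: [-3.057, -0.724, -0.0]
ft_force: [-0.4, 0.0, -2.1]
width: 23.7
```

```bash
python3 tip.py t2 | grep '^>'; python3 - <<'E' | grep '^>'
from dish import *
d=pickle.load(open('w9.pkl','rb'))
a=pickle.load(open('d0.pkl','rb'))
# moved objects: scene difference inside boxes
for n,b in dict(rack=(205,175,250,250),amber=(343,132,372,178),flask=(298,235,335,298),jar=(258,268,294,312),beaker=(418,192,450,232),stand=(150,198,198,258),brush=(300,155,340,215),spat=(265,150,320,230),bluepip=(105,205,140,268),pink=(135,238,168,298)).items():
    x=[k['scene']['img'][b[1]:b[3],b[0]:b[2]].astype(int) for k in (a,d)]; print('>',n,np.mean(np.abs(x[0]-x[1]).max(2)>50).round(3))
E
```

```text
> 37.15 [576.4517963  299.74472818 369.68511045] 23.738692301141725 [-0.31367583 -0.98092762 -0.81287349] [-3.05712287e+00 -7.23600851e-01 -3.67715536e-05]
> wrist expected tip px 318.2 194.4
>   yellow 30 [317. 195.] [321. 203.]
>   ends [[318.6 195. ]
>   on tip plane [[576.1, 299.2, 65.1], [570.0, 295.5, 65.1]]
> scene expected tip px 421.7 158.4
>   yellow 28 [421. 146.] [425. 157.]
>   ends [[421.  157. ]
>   on tip plane [[571.3, 301.3, 65.1], [540.1, 332.5, 65.1]]
>top dish ('rect', array([565.6, 292.6,  68. ,  93.6]), 'circ', array([574.2, 296.8,  47.9]), 'ranges', array([530.8, 252.7], dtype=float32), array([610.2, 336.6], dtype=float32))
> rack 0.0
> amber 0.0
> flask 0.0
> jar 0.0
> beaker 0.0
> stand 0.148
> brush 0.003
> spat 0.065
> bluepip 0.294
> pink 0.398
```

View pics/t2.png

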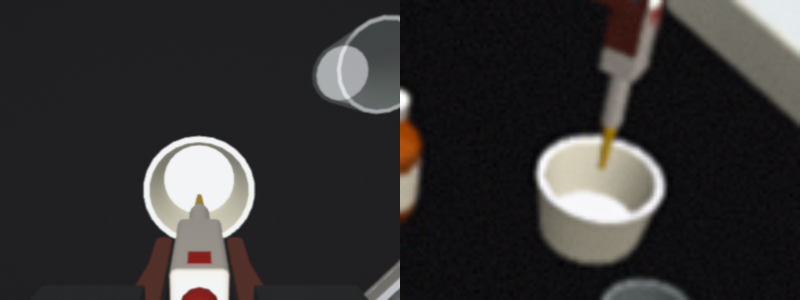

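The tip hangs over the mouth centre (wrist crop tip at (199,195), rim spanning 144–255 by 136–243), clear of the dish. The difference check flags the look-alikes, so I'm checking whether and when they moved.

```bash
python3 - <<'E' | grep '^>'
from dish import *
ld=lambda f:pickle.load(open(f,'rb'))
a=ld('d0.pkl'); w3=ld('w3.pkl'); w6=ld('w6.pkl'); w8=ld('w8.pkl'); w9=ld('w9.pkl')
tops=[a['top'],w3[1],w6[1],w8['top'],w9['top']]; sc=[a['scene'],w3[2],w6[2],w8['scene'],w9['scene']]
pk=lambda r,g,b:(r>150)&(g<170)&(b>100)&(r>g+50)
for i,(t,s) in enumerate(zip(tops,sc)):
  r=[]
  for d,f,b in((t,blue,(435,205,475,235)),(t,pk,(425,170,460,195)),(s,blue,(90,190,150,280)),(s,pk,(120,220,185,310))):
    try: p=blob(d,f,b); r.append((len(p),p.mean(0).round(1).tolist()))
    except Exception: r.append(None)
  print('>',i,r)
W=w9['wrist']; print('>rim wrist now',fit(W,(255,130,385,213),110))
m=W['img'].min(2); 
E
```

```text
> 0 [(56, [455.20001220703125, 219.5]), (45, [443.70001220703125, 181.60000610351562]), (115, [116.30000305175781, 219.8000030517578]), (159, [145.10000610351562, 252.39999389648438])]
> 1 [None, None, None, None]
> 2 [None, None, None, None]
> 3 [None, None, None, None]
> 4 [None, None, None, None]
>rim wrist now ('rect', array([589.3, 305.9,  66. ,  96.4]), 'circ', array([576.2, 299.3,  48.5]), 'ranges', array([541.1, 251.7], dtype=float32), array([624.3, 347.4], dtype=float32))
```

```bash
python3 -c "
from workcell import ctrl
o=ctrl.get_obs();print(abs(o['qvel']).max(),o['width']);print(ctrl.close_job())"
```

```text
0.0009203882937851454 23.738692301141725
the job is handed in; nothing more can be done
None
```

I laid the spatula in the green-lined compartment and released it. Then I carried the pipette over the rack, tray and bottle, and the arm still holds it motionless above the dish. I handed the job in at about 37 s.

**Last checks**
- **Spatula:** after release it measured (475, −20) mm at 167.4°. The liner's centre measured (475.6, −20), lying at 167–168°.
- **Carry height:** the pipette tip stayed at about 165 mm. The tallest thing on the way is the 110 mm amber bottle.
- **Pipette tip:** it is at (576.3, 299.5) mm, and the dish mouth measured (576.2, 299.3). Its height is about 65 mm, 10 mm above the rim. That height comes from the arm's position; the scene camera put the tip about 1.5 pixels (2–3 mm) higher.
- **Grip:** the width held at 23.7 mm and the joints were still. Wrist force was about 1–2 N, so there was no sign of contact.
- **Other objects:** the rack, amber bottle, flask, jar and beaker show no change from the first picture, and the brush almost none.

**Disagreements**
- **Look-alikes moved:** the blue and pink look-alike pipettes are not where they were in the first picture, and in later views they lie on the bench. They had already moved by 12 s. The arm never came near them, so I think they toppled by themselves. I left them alone.
- **Final dish check from above:** the gripper partly hid the dish, which put its centre 2–3 mm off. I used the clear views instead; those agreed with each other.

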